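# Stir the brass beads and put the paddle away

## Task

Take the wooden paddle from its sloping rest and stir the brass beads in the bowl with it: three full turns anticlockwise as seen from above, well off the middle, with the tip of the blade down at the bottom among the beads so that they are really moved about. Keep all the beads in the bowl and do not shove the bowl along the bench; then slide the paddle, blade first, fully home into the slot of the tool block and leave it standing there. Leave the other things on the bench where they are.

Things in the scene. Friction and masses are not known exactly. Their poses are not given: they have to be found in the camera images.
- paddle: flat dark-wood paddle, 9 mm thick (x), 190 mm long (z), 40-85 g: blade 24 mm wide (y) for the first 110 mm, then an 18 mm wide handle, same thickness, for 80 mm; centre of mass 90 mm up. Pinch it within 30 mm of the handle's end; it may pivot there. Origin: middle of the blade's tip; +z runs to the handle's end. It starts in the rest, tip down, leaning 0.52 rad towards the robot.
- rest: fixed sloping wooden rest: a pocket 30 mm wide, 12 mm across, 35 mm deep that leans like the paddle, and a back plate under the paddle up to 105 mm along it. Origin: on the table, 32 mm under the paddle's tip; z up; it leans towards its own -x. Draw the paddle out along its length.
- bowl: loose white stoneware bowl, about 0.95 kg, 146 mm across, 55 mm tall, almost straight wall; inside, a flat floor 6 mm above the origin and 130 mm across. Origin: centre of its underside. It is not fastened and slides if shoved.
- block: fixed wooden tool block 80 (x) x 130 (y) x 60 mm (z), origin under its centre, with one slot in the middle of its top and a short awl standing at each end, 45 mm from the middle along y, tops at 100 mm or less.
- slot (a point): centre of the slot's mouth, in the block's top face. The slot is 25.5 mm along the block's y, 10.5 mm along its x, 45 mm deep, straight down, with a 1.5 mm chamfer: the blade fits with 0.75 mm to spare on each side, its width along the block's y, either face first. Fully home, the blade's tip is 45 mm under this point.
- bead1: chunky brass bead, a short cylinder 20 mm across and 15 mm tall, 30 g, loose in the bowl; origin: centre of its underside as built
- bead2: chunky brass bead, a short cylinder 20 mm across and 15 mm tall, 30 g, loose in the bowl; origin: centre of its underside as built
- bead3: chunky brass bead, a short cylinder 20 mm across and 15 mm tall, 30 g, loose in the bowl; origin: centre of its underside as built
- bead4: chunky brass bead, a short cylinder 20 mm across and 15 mm tall, 30 g, loose in the bowl; origin: centre of its underside as built
- bead5: chunky brass bead, a short cylinder 20 mm across and 15 mm tall, 30 g, loose in the bowl; origin: centre of its underside as built
- bead6: chunky brass bead, a short cylinder 20 mm across and 15 mm tall, 30 g, loose in the bowl; origin: centre of its underside as built
- bead7: chunky brass bead, a short cylinder 20 mm across and 15 mm tall, 30 g, loose in the bowl; origin: centre of its underside as built
- spool: black thread spool, 40 mm across, 42 mm tall, origin under its centre; a bystander
- jar: amber glass jar with a steel lid, 60 mm across, 70 mm tall, origin under its centre; a bystander
- stamp: brass bar 110 x 22 x 30 mm (long along its x) with an upright wooden handle 26 mm across to 120 mm height, origin under its centre; a bystander
- tin: open steel cup 70 mm across, 50 mm tall, origin under its centre; a bystander
- mallet: wooden mallet lying down: head 64 mm across and 80 mm long, handle along its +y to 160 mm, origin under the head; a bystander
There are look-alikes about, which are no part of the job. Several things have the shape of the paddle; the one meant has the colours described above.

How it is judged:
On the way, in this order (a step that is already met when the one before it is completed fails the run):
1. turn 1: the blade tip, within 12 mm of the bowl's floor, passes the bowl's +x side, 12 mm or more from its middle (z of paddle in the frame of bowl between 0 and 0.018 m and x of paddle in the frame of bowl between 0.012 and 0.064 m and y of paddle in the frame of bowl between -0.012 and 0.012 m), for 0.02 s.
2. turn 1: the blade tip, within 12 mm of the bowl's floor, passes the bowl's +y side, 12 mm or more from its middle (z of paddle in the frame of bowl between 0 and 0.018 m and y of paddle in the frame of bowl between 0.012 and 0.064 m and x of paddle in the frame of bowl between -0.012 and 0.012 m), for 0.02 s.
3. turn 1: the blade tip, within 12 mm of the bowl's floor, passes the bowl's -x side, 12 mm or more from its middle (z of paddle in the frame of bowl between 0 and 0.018 m and x of paddle in the frame of bowl between -0.064 and -0.012 m and y of paddle in the frame of bowl between -0.012 and 0.012 m), for 0.02 s.
4. turn 1: the blade tip, within 12 mm of the bowl's floor, passes the bowl's -y side, 12 mm or more from its middle (z of paddle in the frame of bowl between 0 and 0.018 m and y of paddle in the frame of bowl between -0.064 and -0.012 m and x of paddle in the frame of bowl between -0.012 and 0.012 m), for 0.02 s.
5. turn 2: the blade tip, within 12 mm of the bowl's floor, passes the bowl's +x side, 12 mm or more from its middle (all of step 1), for 0.02 s.
6. turn 2: the blade tip, within 12 mm of the bowl's floor, passes the bowl's +y side, 12 mm or more from its middle (all of step 2), for 0.02 s.
7. turn 2: the blade tip, within 12 mm of the bowl's floor, passes the bowl's -x side, 12 mm or more from its middle (all of step 3), for 0.02 s.
8. turn 2: the blade tip, within 12 mm of the bowl's floor, passes the bowl's -y side, 12 mm or more from its middle (all of step 4), for 0.02 s.
At the end, for the whole second after the job is handed in: Paddle released, at rest in the slot: tip within 6 mm of its floor, 4 mm of its axis, tilt under 0.1 rad. All beads in the bowl, at least one of each opposite pair of the outer ring (2-5, 3-6, 4-7) over 10 mm from its start. Bowl upright; bowl and bystanders moved under 30 mm (horizontal distance between paddle and slot below 0.004 m and z of paddle in the frame of block below 0.021 m and angle between each of paddle, bowl's own z axis and vertical below 0.1 rad and linear speed of paddle below 0.02 m/s and distance of each of bowl, spool, jar, stamp, tin, mallet from where it was at the start of the episode below 0.03 m and horizontal distance between each of bead1, bead2, bead3, bead4, bead5, bead6, bead7 and bowl below 0.064 m and z of each of bead1, bead2, bead3, bead4, bead5, bead6, bead7 in the frame of bowl below 0.05 m and distance of any of bead2, bead5 from where it was at the start of the episode above 0.01 m and distance of any of bead3, bead6 from where it was at the start of the episode above 0.01 m and distance of any of bead4, bead7 from where it was at the start of the episode above 0.01 m); the robot touches nothing.
It fails at once if a bead leaves the bowl (horizontal distance between any of bead1, bead2, bead3, bead4, bead5, bead6, bead7 and bowl above 0.09 m).
It fails at once if the bowl is shoved 30 mm or more (distance of bowl from where it was at the start of the episode above 0.03 m).
It fails at once if one of the other things on the bench is pushed 30 mm or more (distance of any of spool, jar, stamp, tin, mallet from where it was at the start of the episode above 0.03 m).
It also fails if it takes over 72 s, if anything falls off the work surface, if the arm or the gripper's body presses on something with over 40 N, if the wrist force passes 120 N, or if a joint passes its speed limit or range.

## Robot

A 6-joint arm with a two-finger parallel gripper is mounted at the origin on the work surface. World frame = base frame: x ahead of the robot, y to its left, z up, the work surface at z = 0. Lengths are in m, angles in rad, forces in N, time in s.
With the tool pointing down it reaches from about 0.325 to 0.775 m from the base axis. Payload 9.3 kg.
Tool frame: the origin (TCP) lies on the centre line of the jaws, within the pads' length; the fingertips stand 8 mm ahead of it and the grasp point (between the pads) lies 11 mm behind it (env.tip_extent is the distance from the TCP to the fingertips, in m); z points along the fingers, y is the line along which they close (so a half turn about z gives the same grasp; the last joint's range is limited). The gripper opens to 85 mm and grips with 20 to 120 N. Pads are 22 mm wide; open, the fingers measure 114 mm over their backs; the gripper's body (76 mm by 85 mm) begins 54 mm behind the grasp point. The pads swing forward as they close: fully open they stand 13 mm farther back than shut.
Start: joints at [1.072, 0.259, 0.021, 1.334, 0, 1.418], TCP at [0.186, 0.517, 0.239] pointing down, gripper open.
Joint ranges: [-3.04, 3.04], [-0.91, 1.82], [-1.04, 1.36], [-1.92, 1.95], [-1.52, 1.45], [-3.14, 3.14]. Speed limits (rad/s): [2.22, 2.22, 2.79, 3.14, 3.14, 3.14].

## Interface

Orientations are given as a unit quaternion [x, y, z, w].
In Python, from cell import env, effector, solve_ik, telemetry, eyes, sign_off gives the robot as it stands. Calls block until the motion is done:
- env.move_to(position, orientation): joint-space move of the TCP to a pose.
- env.move_l(position, orientation=None, speed=0.15): straight line of the TCP; orientation=None keeps the orientation; speed is the mean speed in m/s.
- env.movej(angles): joint-space move.
- effector.open_gripper() and effector.gripper_close(): open the fingers fully, or close them until they stop; the grip force is fixed at half the most.
- env.pause(seconds).
- solve_ik(position, orientation): joint angles nearest the present ones, or None.
- telemetry.read_state(): the state.
- eyes.camera(name): name is "scene" or "top" or "wrist"; returns the picture (420x560x3 uint8, red, green, blue); there is no depth.
- eyes.get_calibration(name): a dict with "mtx" (3x3 intrinsics, pixels), "R" (3x3) and "t" (3): a world point X has camera coordinates R X + t. Camera axes: x right, y down, z forward; pixel columns grow to the right and rows downward; lengths in m; the calibration is good to about 2 mm. A picture is of the moment at which its call begins: read the wrist's pose just before it. get_calibration takes no time and is no camera call; for the wrist camera it gives the pose at the moment of the call.
A pose or a line that the arm cannot do raises env.IKError and nothing moves.
- sign_off(): hands the job in; it is judged then, once.
The state is a dict: "t": time; "qpos": joint angles; "joint_vel": joint speeds; "effort": joint torques, N m; "eef_pos": TCP position; "ee_rot": TCP orientation; "wrist_force": force on the tool from outside, world axes, zero at the start; "torque": the same for the moment, N m; "finger_gap": finger opening in m; "finger_force": force on a finger pad.
Only numpy, scipy, OpenCV 4.12 (cv2) and the standard library are available. Lean on these libraries where they do the work, as an engineer would, in place of code of your own. Each camera call takes 0.05 s, during which the arm holds its last target. There are 200 camera calls.

## Working session

There is one attempt and no reset: what is moved stays moved. The work goes in short steps, each a Python script; the robot and the scene stay as the last script left them, time stands still between calls to the robot, and variables do not carry over. Pictures are saved under pics/ and viewed, at most 11 in all, crops included, and the job is handed in when it is done.

```bash
ls; mkdir -p pics
python3 - <<'E'
from cell import env, effector, solve_ik, telemetry, eyes
import cv2,numpy as np
for n in ("scene","top"):
    im=eyes.camera(n); cv2.imwrite(f"pics/{n}0.png",im[...,::-1])
    c=eyes.get_calibration(n); print(n,c)
s=telemetry.read_state();print(s)
E
```

```text
pics
scene {'mtx': array([[495.76752957,   0.        , 285.70169908],
       [  0.        , 495.76752957, 211.41176487],
       [  0.        ,   0.        ,   1.        ]]), 'R': array([[ 0.43901156,  0.89847794,  0.00249615],
       [ 0.59042781, -0.28639671, -0.75456737],
       [-0.67724725,  0.3327376 , -0.65621784]]), 't': array([-0.30919301, -0.21459256,  1.41151698])}
top {'mtx': array([[437.14773208,   0.        , 282.79609501],
       [  0.        , 437.14773208, 210.01718811],
       [  0.        ,   0.        ,   1.        ]]), 'R': array([[-2.84600679e-02, -9.99584357e-01, -4.59758118e-03],
       [-9.86626205e-01,  2.88290189e-02, -1.60429485e-01],
       [ 1.60495347e-01, -2.97399453e-05, -9.87036596e-01]]), 't': array([0.07815005, 0.52380679, 1.1752218 ])}
{'t': 0.1, 'qpos': array([1.07238769e+00, 2.59128487e-01, 2.08509089e-02, 1.33368592e+00,
       3.35663965e-05, 1.41822616e+00]), 'joint_vel': array([-1.43045065e-03, -5.10953181e-04,  1.93070053e-03, -2.61993281e-04,
        1.01028638e-03, -1.37165245e-05]), 'effort': array([ 4.39365525e-03, -5.56693089e+01,  3.45071733e+01,  1.15944815e-02,
       -2.13987109e-04,  6.03045549e-06]), 'eef_pos': array([0.18631075, 0.51723838, 0.23873585]), 'ee_rot': array([ 1.72058758e-01,  9.85086516e-01, -5.47576592e-04, -2.02516406e-04]), 'wrist_force': array([ 0.35622541,  0.03314287, -0.64660524]), 'torque': array([-0.00427784, -0.01557161, -0.05724673]), 'finger_force': 0.0, 'finger_gap': 0.0851856965660735}
```

View pics/scene0.png

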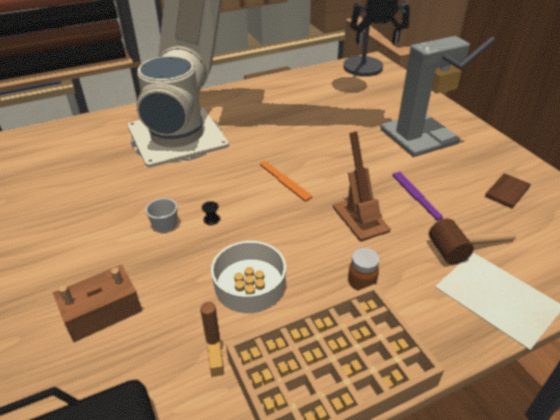

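View pics/top0.png

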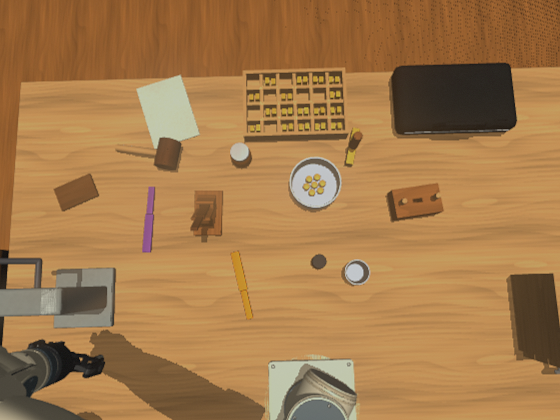

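The scene view shows the dark-wood paddle in its rest, handle top near (355,135), the bowl near (249,275), the block near (97,300) and its slot near (95,292). In the top view the rest is near (207,213), the bowl (315,184), the block (416,201) and its slot (419,200). The orange and purple paddles are the look-alikes.

```bash
cat > h.py <<'E'
from cell import env, effector, solve_ik, telemetry, eyes
import cv2,numpy as np
from scipy.spatial.transform import Rotation as Ro
def cam(n): return eyes.get_calibration(n)
def ray(c,p):
    d=c["R"].T@np.linalg.inv(c["mtx"])@np.array([p[0],p[1],1.]); return -c["R"].T@c["t"], d/np.linalg.norm(d)
def plane(c,p,z):
    o,d=ray(c,p); return o+d*(z-o[2])/d[2]
def tri(obs):  # [(c,p),...] -> point, residual
    A=np.zeros((3,3));b=np.zeros(3);L=[]
    for c,p in obs:
        o,d=ray(c,p);M=np.eye(3)-np.outer(d,d);A+=M;b+=M@o;L.append((o,M))
    X=np.linalg.solve(A,b); return X,[np.linalg.norm(M@(X-o)) for o,M in L]
def proj(c,X):
    q=c["mtx"]@(c["R"]@np.asarray(X)+c["t"]);return q[:2]/q[2]
def shot(n,name):
    c=cam(n);im=eyes.camera(n);cv2.imwrite(f"pics/{name}.png",im[...,::-1]);np.savez(f"pics/{name}.npz",**c);return c,im
def load(name):
    z=np.load(f"pics/{name}.npz");return {k:z[k] for k in z},cv2.imread(f"pics/{name}.png")
def down(yaw): # tool down, closing axis y at yaw+90deg ; tool x at yaw
    return (Ro.from_euler('z',yaw)*Ro.from_euler('x',np.pi)).as_quat()
E
python3 - <<'E'
from h import *
s=cam("scene");t=cam("top")
print("slot",tri([(s,(95,292)),(t,(419,200))]))
print("handle top",tri([(s,(354,134)),(t,(204,238))]))
print("bowl",plane(t,(315,184),.055)); print("bead",plane(t,(315,185),.015))
print("rest",plane(t,(208,213),.0))
for n,p,z in [("jar",(240,153),.07),("stamp",(355,140),.12),("spool",(318,261),.04),("tin",(356,272),.05),("mallet",(168,153),.06)]: print(n,plane(t,p,z))
c=cam("wrist");st=telemetry.read_state();R=Ro.from_quat(st["ee_rot"])
print("cam in tool",R.inv().apply(-c["R"].T@c["t"]-st["eef_pos"]),(c["R"]@R.as_matrix()).round(3),c["mtx"])
E
```

```text
slot (array([ 0.54013033, -0.3093834 ,  0.06119052]), [np.float64(0.002514006872121722), np.float64(0.0025140068721217095)])
handle top (array([0.44752701, 0.27197447, 0.18242425]), [np.float64(0.016576978112849434), np.float64(0.016576978112849527)])
bowl [ 0.59450024 -0.02864062  0.055     ]
bead [ 0.60044299 -0.03160588  0.015     ]
rest [0.53033772 0.27881534 0.        ]
jar [0.6854812  0.17745143 0.07      ]
stamp [ 0.6971618  -0.13532941  0.12      ]
spool [ 0.38204566 -0.02931923  0.04      ]
tin [ 0.34912539 -0.1299898   0.05      ]
mallet [0.69453942 0.38059948 0.06      ]
cam in tool [ 0.07512772  0.00017204 -0.1342411 ] [[ 0.001  1.    -0.   ]
 [-0.957  0.001 -0.29 ]
 [-0.29   0.     0.957]] [[365.54811613   0.         285.8415384 ]
 [  0.         365.54811613 211.34420495]
 [  0.           0.           1.        ]]
```

```bash
cat >> h.py <<'E'
CT=np.array([.07513,0,-.13424]);CD=np.array([-.29,0,.957])
def look(target,D,yaws,tilts=(0,)):
    best=None
    for y in yaws:
      for tl in tilts:
        R=Ro.from_quat(down(y))*Ro.from_euler('y',tl);p=np.array(target)-D*R.apply(CD)-R.apply(CT)
        try:q=solve_ik(p,R.as_quat())
        except Exception:q=None
        if q is not None:
            k=np.abs(np.array(q)-telemetry.read_state()["qpos"]).max()
            if best is None or k<best[0]:best=(k,p,R.as_quat(),q,y)
    if best is None: print("no IK",target);return False
    env.movej(best[3]);return best[4]
E
python3 - <<'E'
from h import *
Y=np.arange(-3.1,3.2,.2)
for nm,T,D,ys in [("rA",(.49,.275,.1),.3,Y[Y>2]),("rB",(.49,.275,.1),.3,[-1.2,-1.4,-1.6,-1.8,1.4,1.6,1.8,1.2]),("bA",(.597,-.03,.02),.3,Y),("kA",(.54,-.309,.06),.22,[2.6,2.8,3,3.2,3.4]),("kB",(.54,-.309,.06),.22,[-1.2,-1.4,-1.6,-1.8,1.4,1.6,1.8,1.2])]:
    y=look(T,D,ys); 
    if y is not False:
        env.pause(.2);shot("wrist",nm);print(nm,y,telemetry.read_state()["eef_pos"],telemetry.read_state()["t"])
a=[cv2.imread(f"pics/{n}.png") for n in("rA","rB","kA","kB")]
m=np.vstack([np.hstack(a[:2]),np.hstack(a[2:])]);cv2.imwrite("pics/m1.png",cv2.resize(m,(800,600),interpolation=cv2.INTER_AREA))
E
```

```text
rA 2.1000000000000045 [0.48349431 0.28599108 0.25291313] 1.7583
rB 1.8 [0.4871987  0.28658353 0.25287306] 2.4
bA 1.500000000000004 [ 0.59786817 -0.01709876  0.1732138 ] 3.9167
kA 2.6 [ 0.55003034 -0.31424728  0.13646965] 5.575
kB 1.8 [ 0.54265458 -0.31996188  0.1363183 ] 6.6
```

View pics/m1.png

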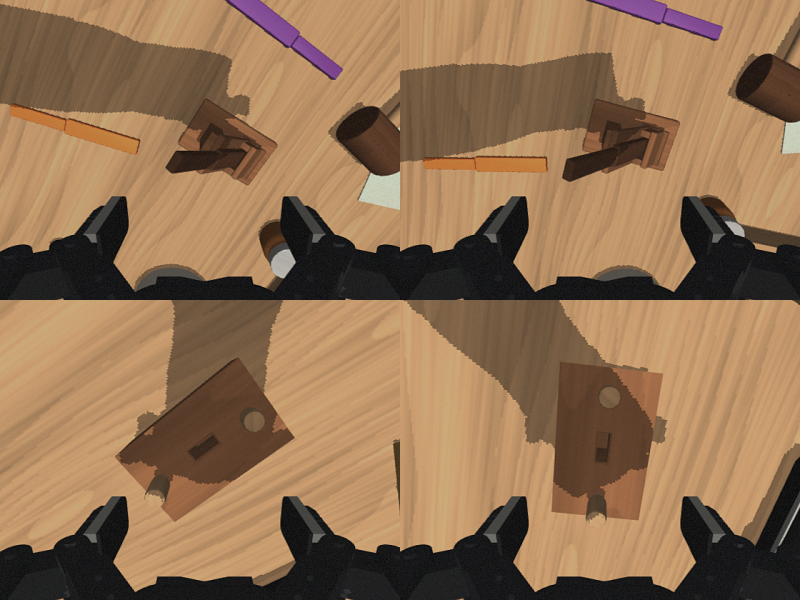

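Run:
```python
from h import *
def crop(n,x,y,w,h,g):
    im=load(n)[1][y:y+h,x:x+w];return np.clip(cv2.resize(im,(400,300),interpolation=cv2.INTER_CUBIC)*g,0,255).astype(np.uint8)
m=np.vstack([np.hstack([crop("rA",215,150,160,120,1.8),crop("rB",215,140,160,120,1.8)]),np.hstack([crop("kA",246,174,80,60,2),crop("kB",246,174,80,60,2)])])
cv2.imwrite("pics/m2.png",m)
```

```text
(no output)
```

View pics/m2.png

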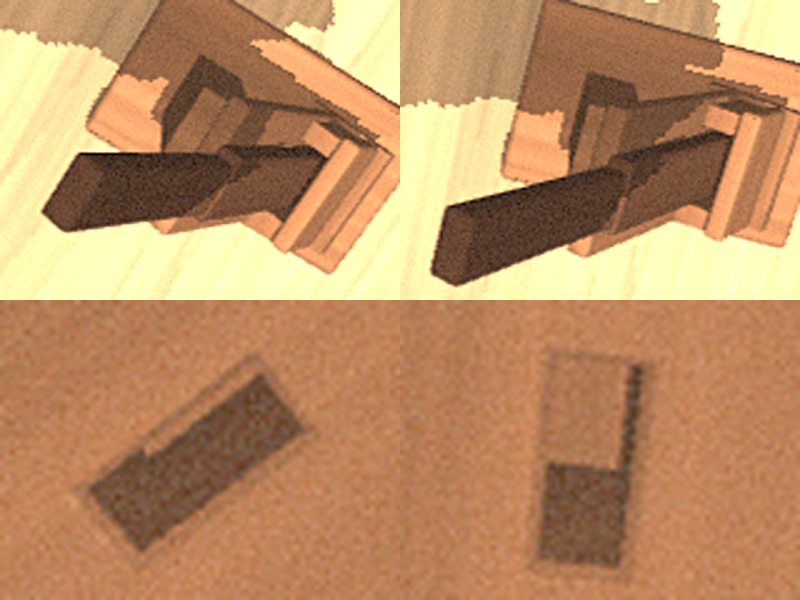

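The montage gives these pixel positions:
- **Slot:** chamfer corners are at (77,485), (255,352), (313,430) and (142,560) in the left crop. In the right crop they are at (548,352), (655,362), (630,580) and (530,568).
- **Handle end face:** corners are at (78,154), (43,210), (67,231) and (100,175) in the first crop. In the second they are at (447,205), (432,272), (455,287) and (472,218).

```bash
python3 - <<'E'
from h import *
from scipy.optimize import brentq
def f(p,ox,oy,dx,dy,s): p=np.array(p,float)-[ox,oy];return (p+.5)/s-.5+[dx,dy]
cA,_=load("rA");cB,_=load("rB");kA,_=load("kA");kB,_=load("kB");s=cam("scene");t=cam("top")
A=lambda p:f(p,0,0,215,150,2.5);B=lambda p:f(p,400,0,215,140,2.5)
EA=[(78,154),(43,210),(67,231),(100,175)];EB=[(447,205),(432,272),(455,287),(472,218)]
ea=A(np.mean(EA,0));eb=B(np.mean(EB,0))
print("end AB",tri([(cA,ea),(cB,eb)]));X,r=tri([(cA,ea),(cB,eb),(s,(355,134))]);print("end ABs",X,r, proj(s,X),proj(t,X))
for i in range(4):print(tri([(cA,A(EA[i])),(cB,B(EB[i]))])[0])
for nm,c,F,L in [("A",cA,A,[((67,231),(195,218)),((78,154),(228,152))]),("B",cB,B,[((455,287),(625,222)),((447,205),(620,165))])]:
  for a,b in L:
    n=np.cross(ray(c,F(a))[1],ray(c,F(b))[1]);n/=np.linalg.norm(n)
    u=lambda q:np.array([-np.sin(.52)*np.cos(q),-np.sin(.52)*np.sin(q),np.cos(.52)])
    g=lambda q:n@u(q); Q=np.linspace(-.9,.9,37);G=[g(q) for q in Q]
    print(nm,[brentq(g,Q[i],Q[i+1]) for i in range(36) if G[i]*G[i+1]<0])
SA=[(77,485),(255,352),(313,430),(142,560)];SB=[(655,362),(630,580),(530,568),(548,352)]
a=f(np.mean(SA,0),0,300,246,174,5);b=f(np.mean(SB,0),400,300,246,174,5)
Z,r=tri([(kA,a),(kB,b),(s,(95,292)),(t,(419,200))]);print("slot",Z,r,tri([(kA,a),(kB,b)]),plane(kA,a,.06),plane(kB,b,.06))
for c,S,o in((kA,SA,0),(kB,SB,400)):
    P=[plane(c,f(p,o,300,246,174,5),.06) for p in S]
    P=np.array(P)[:,:2]; 
    for i in range(4): v=P[(i+1)%4]-P[i];print(np.linalg.norm(v).round(4),np.degrees(np.arctan2(v[1],v[0])).round(1),end="; ")
    print()
# bowl
c,im=load("bA");hsv=cv2.cvtColor(im,cv2.COLOR_BGR2HSV)
m=cv2.inRange(hsv,(15,120,60),(35,255,255));print(m.sum()/255)
n,l,st,ce=cv2.connectedComponentsWithStats(m);print([(st[i,4],ce[i].round(),plane(c,ce[i],.021)[:2].round(4)) for i in range(1,n) if st[i,4]>80])
E
cp pics/bA.png pics/bA_v.png
```

```text
end AB (array([0.45861556, 0.28091108, 0.19539964]), [np.float64(8.669945623894561e-05), np.float64(8.669945623889506e-05)])
end ABs [0.45995811 0.28102701 0.19180711] [np.float64(0.0017892344743021837), np.float64(0.0020682877512735), np.float64(0.0038357838416037187)] [353.36221426 133.29039055] [193.39074435 229.54163405]
[0.45561215 0.28845165 0.19155938]
[0.45525463 0.27252948 0.1924072 ]
[0.46151243 0.27488292 0.20264959]
[0.46189035 0.28795433 0.19525277]
A [-0.08771897527694132]
A [-0.008185184432133561]
B [-0.036311680131800625]
B [-0.06093201298051189]
slot [ 0.53829743 -0.30834824  0.05921086] [np.float64(0.0020080416964315746), np.float64(0.001413482109027828), np.float64(0.0014211259347988179), np.float64(0.004337406093352927)] (array([ 0.53739918, -0.30723576,  0.05792998]), [np.float64(0.0002947381630692886), np.float64(0.0002947381630692948)]) [ 0.53670971 -0.30668846  0.06      ] [ 0.53744943 -0.30689973  0.06      ]
0.0269 96.6; 0.0118 5.4; 0.0263 -82.4; 0.0123 -171.9; 
0.0274 -82.7; 0.0123 -174.0; 0.027 98.1; 0.0127 7.8; 
14089.0
[(np.int32(511), array([521.,  90.]
[... 238 characters left out ...]
 array([309., 189.]), array([ 0.6159, -0.0115])), (np.int32(447), array([262., 200.]), array([ 0.5774, -0.018 ])), (np.int32(428), array([289., 207.]), array([ 0.5988, -0.0261])), (np.int32(430), array([316., 216.]), array([ 0.6209, -0.0346])), (np.int32(284), array([555., 226.]), array([ 0.8178, -0.0569])), (np.int32(838), array([504., 229.]), array([ 0.7761, -0.0566])), (np.int32(428), array([271., 227.]), array([ 0.5825, -0.0418])), (np.int32(419), array([295., 233.]), array([ 0.6025, -0.0484])), (np.int32(501), array([551., 281.]), array([ 0.8219, -0.1084])), (np.int32(695), array([499., 284.]), array([ 0.7769, -0.1075])), (np.int32(1351), array([375., 314.]), array([ 0.6692, -0.1305]))]
```

View pics/bA_v.png

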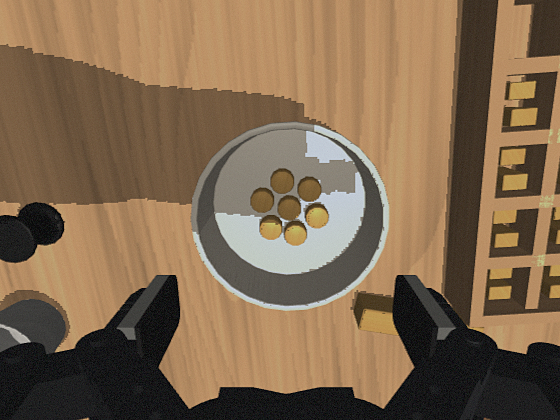

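The bowl picture shows all seven beads, the middle one at (289,207), and the bowl's rim centred near (290,215). Next I'll check the bowl centre, then move to the pre-grasp pose and look again.

```bash
cat >> h.py <<'E'
def rest_pose(end,psi,lean=.52):
    d=np.array([np.sin(lean)*np.cos(psi),np.sin(lean)*np.sin(psi),-np.cos(lean)])
    x=np.array([-np.sin(psi),np.cos(psi),0]);y=np.cross(d,x)
    return d,Ro.from_matrix(np.c_[x,y,d]).as_quat()
E
python3 - <<'E'
from h import *
c,_=load("bA")
P=np.array([plane(c,p,.055)[:2] for p in [(191,215),(389,215),(290,122),(290,310)]]);print("rim",P.round(4).tolist(),P[:2].mean(0),P[2:].mean(0))
end=np.array([.4590,.281,.194]);d,q=rest_pose(end,-.05)
pre=end+d*.026-d*.10
s=telemetry.read_state();print(solve_ik(pre,q),solve_ik(end+d*.026,q))
env.move_l(s["eef_pos"]+[-.03,.05,.14],speed=.3)
look((.46,.28,.19),.33,[1.57,1.4],tilts=(0,))
env.pause(.2);shot("wrist","r0")
env.move_to(pre,q);env.pause(.2);shot("wrist","rP");s=telemetry.read_state();print(s["t"],s["qpos"],s["eef_pos"]-pre)
def crop(im,x,y,w,h,g):
    return np.clip(cv2.resize(im[y:y+h,x:x+w],(400,300),interpolation=cv2.INTER_CUBIC)*g,0,255).astype(np.uint8)
im=cv2.imread
m=np.vstack([np.hstack([cv2.resize(im("pics/rP.png"),(400,300)),crop(im("pics/top0.png"),180,185,60,60,1.5)]),np.hstack([crop(im("pics/r0.png"),200,140,160,120,1.6),crop(im("pics/rP.png"),200,150,160,120,1.6)])])
cv2.imwrite("pics/m3.png",m)
E
```

```text
rim [[0.528, -0.017], [0.6711, -0.0268], [0.6038, 0.0435], [0.5945, -0.1001]] [ 0.59957413 -0.02190223] [ 0.59916685 -0.02828514]
[ 0.59394969 -0.05463018 -0.41207567  0.7839506  -0.30291774  2.14820625] [ 0.52487374  0.06579422 -0.52946532  0.52758713 -0.27356758  2.08298122]
10.6917 [ 0.59305358 -0.05309139 -0.40971398  0.78471509 -0.30265989  2.14808621] [0.00105898 0.0002496  0.00035315]
```

View pics/m3.png

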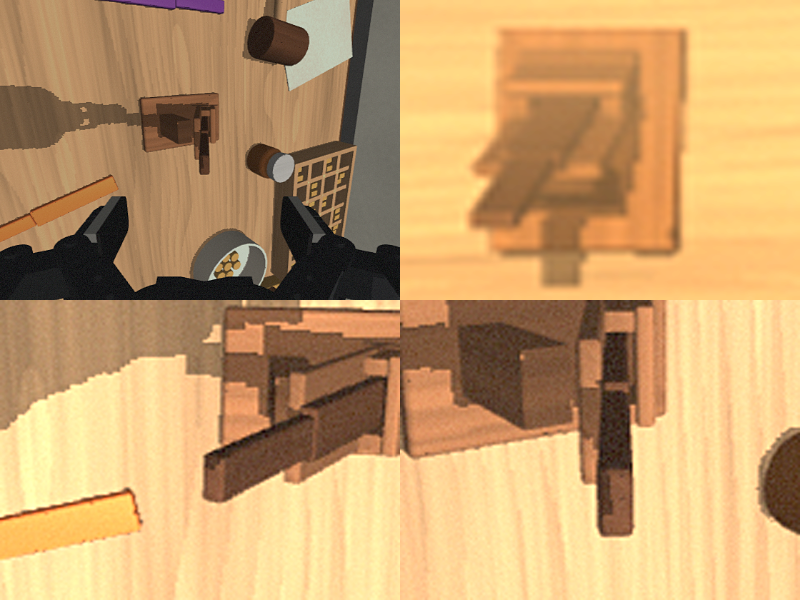

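The top crop confirms the handle end at full-image (193,228). The end face centre is at (214,478) in the r0 crop and (617,501) in the rP crop, and the paddle runs along the tool axis there.

Run:
```python
from h import *
O={n:load(n)[0] for n in("rA","rB","r0","rP")}
obs=[(O["rA"],(243.5,226.7)),(O["rB"],(235.3,237.9)),(O["r0"],(285.3,210.9)),(O["rP"],(286.7,230.3)),(cam("scene"),(354.5,134.5)),(cam("top"),(193,229))]
X,r=tri(obs);print(X,np.round(r,4));X4,r4=tri(obs[:4]);print(X4,np.round(r4,4))
d,q=rest_pose(X,-.05);end=X
env.move_l(end+d*.026-d*.07,q,speed=.15)
env.move_l(end+d*.026,q,speed=.08);print(telemetry.read_state()["wrist_force"])
effector.gripper_close();s=telemetry.read_state();print(s["t"],s["finger_gap"],s["finger_force"],s["wrist_force"],s["eef_pos"])
c,im=shot("wrist","g1");cv2.imwrite("pics/g1v.png",im[:,:,::-1])
```

```text
[0.46013976 0.28056984 0.19192379] [0.0016 0.002  0.0015 0.0011 0.0037 0.0018]
[0.45868776 0.28126778 0.19616352] [0.0002 0.0001 0.0002 0.0002]
[-0.45113637  0.75277166  0.36299706]
12.7667 0.007915504895073885 59.01374280452728 [ 3.51488069 -0.38785667  3.32053812] [0.47380938 0.27999597 0.17008371]
```

View pics/g1v.png

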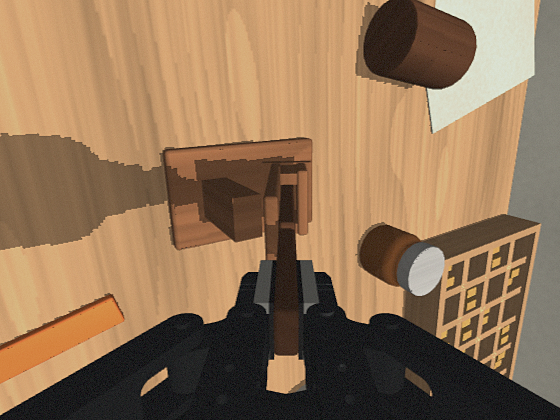

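Gripped across the thickness, with the handle between the pads near (287,290). Next I'll draw it out, bring it upright and measure the tip in the wrist camera.

Run:
```python
from h import *
s=telemetry.read_state();R=Ro.from_quat(s["ee_rot"]);d=R.as_matrix()[:,2];p=s["eef_pos"]
env.move_l(p-.05*d,speed=.08);print(telemetry.read_state()["wrist_force"])
env.move_l(p-.12*d,speed=.12)
p1=p-.12*d; q=down(1.57)
env.move_l([.50,.10,.30],q,speed=.2)
env.pause(.3);s=telemetry.read_state();print(s["t"],s["finger_gap"],s["wrist_force"],s["torque"],s["eef_pos"],s["qpos"])
shot("wrist","h1");shot("scene","h1s")
a=cv2.imread("pics/h1.png");b=cv2.imread("pics/h1s.png")
cv2.imwrite("pics/m4.png",np.vstack([np.hstack([cv2.resize(a,(400,300)),cv2.resize(b,(400,300))]),np.hstack([cv2.resize(a[180:300,200:360],(400,300))*1,cv2.resize(a[100:220,200:360],(400,300))])]))
```

```text
[0.89056668 0.22623228 1.42642318]
15.7917 0.007959546627666849 [-0.61618233 -0.76050644 -0.08021234] [-0.01135092  0.04212619 -0.01359615] [0.49954046 0.1005965  0.30038529] [3.38964558e-02 1.77379299e-01 6.82847099e-02 1.46079069e+00
 3.24730687e-05 1.60440582e+00]
```

View pics/m4.png

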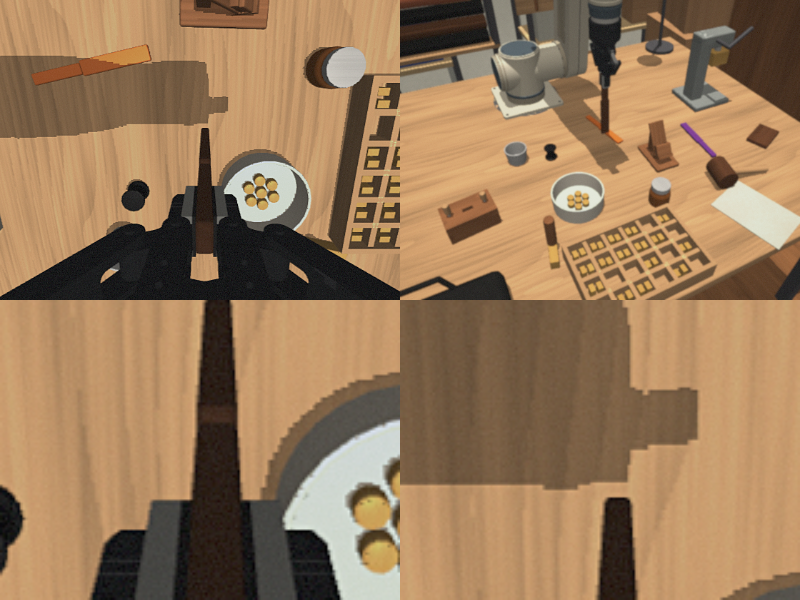

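```bash
cat >> h.py <<'E'
def toolray(c,st,p):
    o,d=ray(c,p);R=Ro.from_quat(st["ee_rot"]).inv();return R.apply(o-st["eef_pos"]),R.apply(d)
def atx(c,st,p,x):
    o,d=toolray(c,st,p);return o+d*(x-o[0])/d[0]
E
python3 - <<'E'
from h import *
s=telemetry.read_state();c,a=load("h1");g=cv2.cvtColor(a,cv2.COLOR_BGR2GRAY)
for y in range(172,300,6):
    r=g[y,265:310].astype(int); k=np.where(r<70)[0]; print(y,(265+k.min(),265+k.max()) if len(k) else None,end=" ")
print();print([int(v) for v in g[170:190,287]],[int(v) for v in a[210:240,287].sum(1)],[int(v) for v in a[325:365,287].sum(1)])
for x in(.010,.012,.014): print(x,atx(c,s,(287.3,178.5),x))
b=cv2.cvtColor(cv2.imread("pics/h1s.png"),cv2.COLOR_BGR2GRAY);cs=load("h1s")[0]
for z in(.155,.16,.165): print(z,proj(cs,s["eef_pos"]+Ro.from_quat(s["ee_rot"]).apply([0,0,z])))
for y in range(160,196,3): k=np.where(b[y,270:305]<62)[0];print(y,(270+k.min(),270+k.max()) if len(k) else None,end=" ")
E
```

```text
172 None 178 None 184 (np.int64(282), np.int64(291)) 190 (np.int64(281), np.int64(292)) 196 (np.int64(281), np.int64(292)) 202 (np.int64(281), np.int64(292)) 208 (np.int64(280), np.int64(293)) 214 (np.int64(280), np.int64(293)) 220 (np.int64(279), np.int64(293)) 226 (np.int64(279), np.int64(294)) 232 (np.int64(279), np.int64(294)) 238 (np.int64(279), np.int64(294)) 244 (np.int64(278), np.int64(295)) 250 (np.int64(278), np.int64(295)) 256 (np.int64(277), np.int64(295)) 262 (np.int64(267), np.int64(308)) 268 (np.int64(265), np.int64(308)) 274 (np.int64(265), np.int64(308)) 280 (np.int64(265), np.int64(307)) 286 (np.int64(265), np.int64(309)) 292 (np.int64(267), np.int64(309)) 298 (np.int64(265), np.int64(309)) 
[105, 96, 109, 177, 169, 164, 162, 172, 170, 9, 32, 31, 33, 33, 26, 35, 35, 31, 32, 36] [77, 56, 87, 81, 103, 87, 80, 84, 86, 99, 104, 100, 93, 143, 141, 144, 146, 146, 150, 115, 73, 82, 93, 105, 101, 102, 110, 107, 69, 68] [119, 143, 148, 140, 147, 156, 106, 138, 143, 127, 107, 130, 151, 137, 139, 138, 137, 144, 138, 124, 148, 142, 147, 123, 144, 143, 133, 144, 128, 123, 253, 496, 462, 458, 460, 463, 447, 452, 454, 466]
0.01 [1.00000000e-02 3.82155149e-05 1.77632733e-01]
0.012 [1.20000000e-02 3.17770259e-06 1.68014998e-01]
0.014 [ 1.40000000e-02 -3.18601097e-05  1.58397264e-01]
0.155 [286.08581623 183.05694219]
0.16 [286.07911891 184.99334433]
0.165 [286.07246474 186.91726717]
160 (np.int64(282), np.int64(291)) 163 (np.int64(282), np.int64(291)) 166 (np.int64(282), np.int64(291)) 169 (np.int64(282), np.int64(291)) 172 (np.int64(282), np.int64(291)) 175 (np.int64(281), np.int64(290)) 178 (np.int64(282), np.int64(290)) 181 (np.int64(281), np.int64(291)) 184 (np.int64(282), np.int64(290)) 187 None 190 None 193 None
```

Run:
```python
from h import *
from scipy.optimize import least_squares
s=telemetry.read_state();c,a=load("h1");R=Ro.from_quat(s["ee_rot"])
L=[(.012,0,178.5),(.012,.11,222.5),(.009,.11,228.7),(-.009,.19,354.5)]
def rows(v):
    x0,z0,al=v;o=[]
    for x,t,r in L:
        P=np.array([x0+x*np.cos(al)+t*np.sin(al),0,z0-t*np.cos(al)+x*np.sin(al)]);o.append(proj(c,s["eef_pos"]+R.apply(P))[1]-r)
    return np.array(o)
r=least_squares(rows,[0,.16,0],x_scale=[.01,.01,.1]);print(r.x,r.fun,np.sqrt(np.diag(np.linalg.inv(r.jac.T@r.jac)))*.5)
r2=least_squares(lambda v:rows([v[0],v[1],-v[0]/(v[1]+.011)]),[0,.16],x_scale=[.01,.01]);print("pivot at grasp",r2.x,r2.fun)
```

```text
[ 0.00066786  0.16489285 -0.01650011] [ 0.02858992  0.4982992  -0.54724553  0.01801327] [0.00036078 0.00130201 0.00564202]
pivot at grasp [0.00067801 0.16182482] [ 0.73797632 -0.21181976 -1.14623148  0.33702363]
```

```bash
cat > stir.py <<'E'
from h import *
C=np.array([.599,-.0255]);q=down(1.57);ZT=.1735
def tcp(r,th,z=ZT): return [C[0]+r*np.cos(th),C[1]+r*np.sin(th)-.0007,z]
env.move_l(tcp(.049,np.pi,.27),q,speed=.2)
env.move_l(tcp(.049,np.pi,.20),q,speed=.12);env.move_l(tcp(.049,np.pi),q,speed=.05)
s=telemetry.read_state();print(s["t"],s["wrist_force"],s["eef_pos"]);f0=s["wrist_force"];mx=0
n=18
for k in range(1,int(3.4*n)+1):
    th=np.pi+2*np.pi*k/n; r=.029+.020*max(0,1-k/(n/4))
    env.move_l(tcp(r,th),q,speed=.07)
    s=telemetry.read_state();f=np.linalg.norm(s["wrist_force"]-f0);mx=max(mx,f)
    if k%9==0: print(k,round(s["t"],2),(s["wrist_force"]-f0).round(1),round(mx,1))
    if f>18 : print("FORCE",k,s["wrist_force"]);break
E
python3 stir.py
python3 - <<'E'
from h import *
s=telemetry.read_state();env.move_l(s["eef_pos"]+[0,0,.13],speed=.15);env.pause(.2);s=telemetry.read_state();print(s["t"],s["finger_gap"])
shot("wrist","s1");shot("top","s1t");
a=cv2.imread("pics/s1.png");b=cv2.imread("pics/s1t.png")
cv2.imwrite("pics/m5.png",np.hstack([cv2.resize(a,(400,300)),cv2.resize(b[140:260,250:410],(400,300))]))
E
```

```text
18.15 [ 0.43604794 -0.36495106 -0.62280255] [ 0.55005217 -0.02623737  0.17347953]
9 21.05 [-4.8 -3.   2. ] 6.0
18 23.68 [0.  1.1 0.5] 8.3
27 26.3 [0.3 0.7 0.1] 8.3
36 28.93 [-0.2  1.8  0. ] 8.3
45 31.55 [-0.   0.8  0.6] 8.3
54 34.17 [-0.2  1.   1. ] 8.3
37.4333 0.008395114590228594
```

View pics/m5.png

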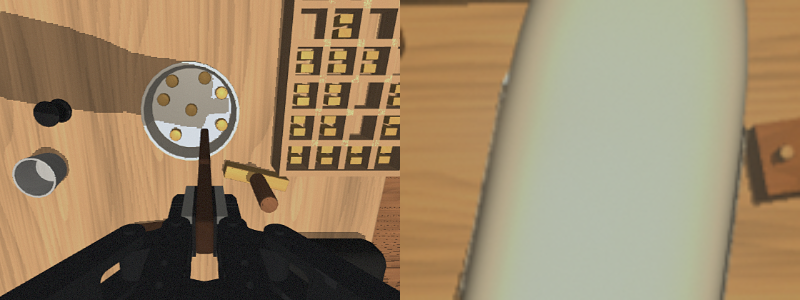

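Run:
```python
from h import *
c,a=load("s1");hsv=cv2.cvtColor(a,cv2.COLOR_BGR2HSV)
P=np.array([plane(c,p,.055)[:2] for p in np.array([(142,110),(239.5,110),(190,61),(190,160)])*1.4]);print(P.round(4).tolist(),"bowl",[P[:2].mean(0)[0],P[2:].mean(0)])
m=cv2.inRange(hsv,(12,110,40),(35,255,255));n,l,st,ce=cv2.connectedComponentsWithStats(m[:250])
old=np.array([(.5947,-.0034),(.6159,-.0115),(.5774,-.018),(.5988,-.0261),(.6209,-.0346),(.5825,-.0418),(.6025,-.0484)])
for i in range(1,n):
    if 60<st[i,4]<700 and 195<ce[i][0]<340 and ce[i][1]>80:
        X=plane(c,ce[i],.021)[:2];print(st[i,4],ce[i].round(),X.round(4),"r",np.linalg.norm(X-[.599,-.0262]).round(3),"d",np.linalg.norm(old-X,axis=1).min().round(4))
s=telemetry.read_state();g=cv2.cvtColor(a,cv2.COLOR_BGR2GRAY);print([int(v) for v in g[170:192,287]],[int(v) for v in a[210:240,287].sum(1)],[int(v) for v in a[345:362,287].sum(1)])
for y in range(180,262,8):k=np.where(g[y,265:310]<60)[0];print(y,265+k.min(),265+k.max(),end="; ")
```

```text
[[0.5291, -0.0232], [0.6713, -0.0231], [0.6002, 0.0445], [0.5979, -0.1002]] bowl [np.float64(0.6001889919735421), array([ 0.59905074, -0.02786593])]
233 [286. 109.] [0.6201 0.0216] r 0.052 d 0.0334
241 [241. 113.] [0.5699 0.0172] r 0.052 d 0.0322
235 [310. 130.] [ 0.6465 -0.0009] r 0.054 d 0.0324
236 [229. 139.] [ 0.5555 -0.0111] r 0.046 d 0.0229
220 [268. 153.] [ 0.5989 -0.0271] r 0.001 d 0.001
224 [310. 174.] [ 0.6475 -0.051 ] r 0.055 d 0.0313
220 [246. 188.] [ 0.5728 -0.0675] r 0.049 d 0.0275
[207, 204, 202, 220, 217, 220, 218, 217, 226, 231, 4, 28, 24, 22, 33, 33, 25, 33, 38, 30, 37, 43] [92, 108, 102, 107, 96, 92, 102, 106, 85, 98, 100, 99, 113, 125, 126, 152, 144, 139, 140, 151, 102, 76, 82, 100, 80, 97, 103, 88, 83, 84] [157, 153, 150, 132, 150, 154, 125, 156, 112, 124, 255, 495, 469, 470, 449, 460, 464]
180 284 289; 188 281 291; 196 281 291; 204 280 292; 212 279 293; 220 279 293; 228 279 293; 236 278 294; 244 278 294; 252 277 295; 260 272 299;
```

Seven beads are visible, the outer ones now about 50 mm from the middle and moved more than 20 mm. The bowl has moved 2 mm or less. Next I'll go above the slot and compare tip and slot in one picture.

```bash
cat > slot.py <<'E'
from h import *
from scipy.optimize import least_squares
YS=np.radians(97.2);q=down(YS);S=np.array([.5372,-.3069])
E
python3 - <<'E'
from slot import *
s=telemetry.read_state();c,_=load("s1");R=Ro.from_quat(s["ee_rot"])
L=[(.012,0,179.5),(.012,.11,223.5),(.009,.11,229.7),(-.009,.19,354.7)]
def rows(v):
    x0,z0,al=v
    return [proj(c,s["eef_pos"]+R.apply([x0+x*np.cos(al)+t*np.sin(al),0,z0-t*np.cos(al)+x*np.sin(al)]))[1]-r for x,t,r in L]
r=least_squares(rows,[0,.16,0],x_scale=[.01,.01,.1]);print(r.x,r.fun)
tx=r.x[0];Rq=Ro.from_quat(q)
off=Rq.apply([tx,-.0008,0])
p=np.array([S[0]-off[0],S[1]-off[1],.30]);env.move_l(p,q,speed=.25);p[2]=.252;env.move_l(p,q,speed=.1);env.pause(.3)
s=telemetry.read_state();print(s["t"],s["eef_pos"]);shot("wrist","k1")
a=cv2.imread("pics/k1.png");cv2.imwrite("pics/k1v.png",np.clip(cv2.resize(a[130:220,226:346],(800,600),interpolation=cv2.INTER_CUBIC)*1.8,0,255))
E
```

```text
[-0.00059952  0.16630372 -0.01526247] [ 0.0295426   0.51344641 -0.56402748  0.01866303]
39.7167 [ 0.53804912 -0.30631454  0.25245302][ WARN:0@5.150] global loadsave.cpp:1063 imwrite_ Unsupported depth image for selected encoder is fallbacked to CV_8U.
```

View pics/k1v.png

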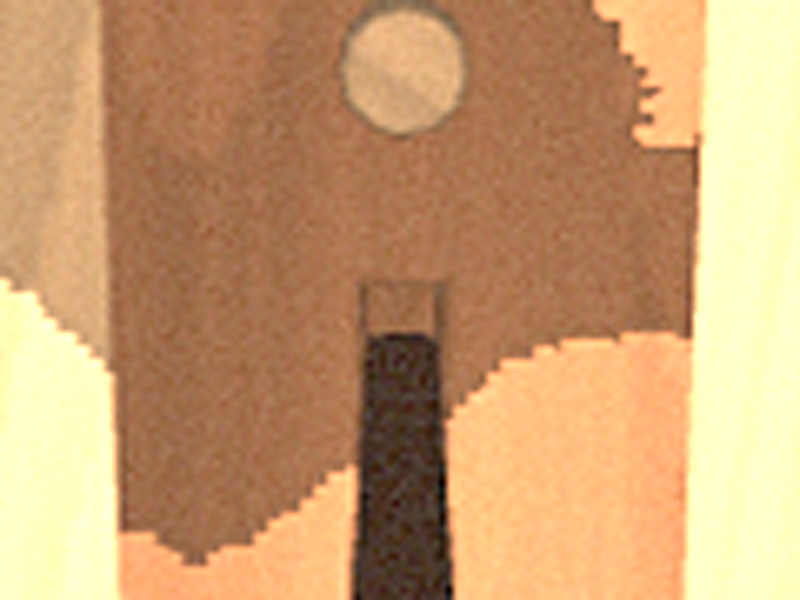

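The slot's near end is at row 282, columns 362–447. The blade tip is at row 333, columns 367–438, so it's centred sideways to about 0.2 mm.

Run:
```python
from slot import *
s=telemetry.read_state();c,_=load("k1");R=Ro.from_quat(s["ee_rot"])
X=plane(c,(286.4,171.8),.06);e=R.inv().apply(X-s["eef_pos"]);print("slot end tool",e)
xs=e[0]-.01425
for t in(.162,.164,.166):
    o,d=toolray(c,s,(286.2,179.4));P=o+d*(t-o[2])/d[2];print(t,P[0]-.012,"need dx",xs-(P[0]-.012),"dy",e[1]-P[1])
dx=xs-(P[0]-.012)
o,d=toolray(c,s,(286.2,179.4));P=o+d*(.164-o[2])/d[2];dx=xs-(P[0]-.012)
D=R.apply([dx,e[1]-P[1],0]);D[2]=0
p=s["eef_pos"]+D;f0=s["wrist_force"]
if np.linalg.norm(D)<.006:
  for z in (.235,.228,.224,.220,.216,.212,.206,.200,.194,.188,.184,.182,.180,.179,.178,.177,.176):
    p[2]=z;env.move_l(p,q,speed=.04);s=telemetry.read_state();f=s["wrist_force"]-f0;print(z,f.round(1),s["eef_pos"].round(4),round(s["t"],1))
    if f[2]>8 or np.linalg.norm(f)>20:break
```

```text
slot end tool [ 0.01292692 -0.00041019  0.19232667]
0.162 0.00031769701890256227 need dx -0.0016407814884952625 dy 0.000187362235030227
0.164 -0.00010357096833462157 need dx -0.0012195135012580786 dy 0.00018643834146667647
0.166 -0.0005248389555717915 need dx -0.0007982455140209087 dy 0.00018551444790312595
0.235 [0.2 1.2 0.5] [ 0.5383 -0.3074  0.2348] 40.3
0.228 [0.7 1.1 0.5] [ 0.5382 -0.3074  0.2277] 40.7
0.224 [-0.4  0.9  0.3] [ 0.5382 -0.3074  0.2237] 40.9
0.22 [0.3 0.4 0.6] [ 0.5382 -0.3074  0.2197] 41.2
0.216 [-0.4  0.4 -0.2] [ 0.5382 -0.3075  0.2157] 41.4
0.212 [-0.1 -0.5 -0.3] [ 0.5382 -0.3075  0.2117] 41.7
0.206 [0.3 0.  0.8] [ 0.5382 -0.3075  0.2056] 42.0
0.2 [0.3 0.3 0.2] [ 0.5382 -0.3074  0.1996] 42.3
0.194 [ 0.  -0.8  0.5] [ 0.5382 -0.3074  0.1936] 42.6
0.188 [-0.3  0.3 -0.1] [ 0.5382 -0.3074  0.1877] 42.9
0.184 [ 0.8  0.3 -0. ] [ 0.5382 -0.3074  0.1837] 43.1
0.182 [ 0.  -0.1 -0.1] [ 0.5383 -0.3074  0.1819] 43.4
0.18 [0.4 0.1 0.1] [ 0.5383 -0.3075  0.1799] 43.6
0.179 [ 0.3  0.6 -0.1] [ 0.5383 -0.3074  0.1789] 43.9
0.178 [ 0.8 -0.2 -0.1] [ 0.5383 -0.3075  0.1779] 44.1
0.177 [ 0.  -0.2 -0.1] [ 0.5383 -0.3074  0.1769] 44.4
0.176 [0.  0.3 0.1] [ 0.5383 -0.3074  0.1759] 44.6
```

Run:
```python
from slot import *
s=telemetry.read_state();p=s["eef_pos"].copy();f0=s["wrist_force"]
for z in np.arange(.175,.1675,-.001):
    p[2]=z;env.move_l(p,q,speed=.03);s=telemetry.read_state();f=s["wrist_force"]-f0;print(round(z,4),f.round(1),round(s["t"],1))
    if f[2]>3:break
shot("wrist","k2")
effector.open_gripper();env.pause(.3)
shot("wrist","k3")
p=telemetry.read_state()["eef_pos"];env.move_l(p+[0,0,.13],speed=.12);env.pause(.3)
print(telemetry.read_state()["t"],telemetry.read_state()["wrist_force"]);shot("wrist","k4");shot("scene","k4s")
a=cv2.imread("pics/k4.png");b=cv2.imread("pics/k4s.png")
cv2.imwrite("pics/m6.png",np.vstack([np.hstack([cv2.resize(cv2.imread("pics/k2.png"),(400,300)),cv2.resize(cv2.imread("pics/k3.png"),(400,300))]),np.hstack([cv2.resize(a,(400,300)),cv2.resize(b[210:360,20:220],(400,300))])]))
```

```text
0.175 [-0.6  0.7 -0. ] 44.9
0.174 [-0.4  0.4  5.3] 45.1
47.775 [-0.09494167 -1.42920981 -0.26102484]
```

View pics/m6.png

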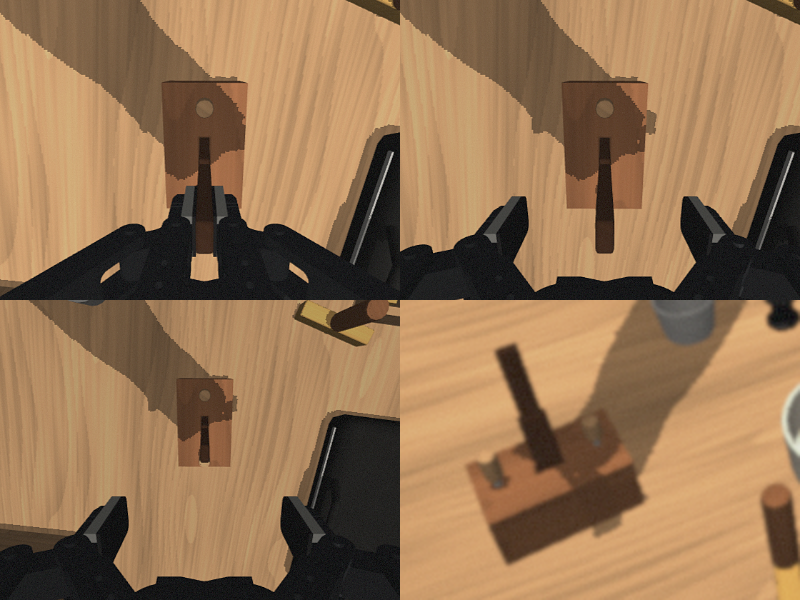

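The paddle stands in the slot, clear of the fingers. I'll check its lean and height numerically before handing in, because it looks slanted in the scene crop: top at (507,347), mouth at (545,465).

Run:
```python
from slot import *
c=cam("scene");f=lambda p:(np.array(proj(c,p))-[20,210]+.5)*2+[400-.5,300-.5]
print("expected top/mouth in crop",f([.5383,-.3074,.205]),f([.5383,-.3074,.06]))
w,_=load("k3");w4,_=load("k4")
for n,k in(("k3",w),("k4",w4)): print(n,"top",(proj(k,[.5376,-.3071,.205])/1.4).round(1),"mouth",(proj(k,[.5376,-.3071,.06])/1.4).round(1))
t=plane(w,(605.0*1.4-560,245*1.4),.205);print("handle top k3",t)
```

```text
expected top/mouth in crop [505.31021891 348.10192894] [549.75098055 463.23014611]
k3 top [204.5 240.3] mouth [204.5 150. ]
k4 top [204.5 154.8] mouth [204.5 124.8]
handle top k3 [ 0.53814129 -0.30961928  0.205     ]
```

The measured top and mouth match an upright paddle that is fully home, so I'm handing in.

```bash
python3 -c "
from cell import sign_off
print(sign_off())"
```

```text
the job is handed in; nothing more can be done
None
```

The job is handed in, with no verdict returned: I stirred about 3.4 anticlockwise turns, all beads stayed in the bowl, which moved 2 mm or less, and the paddle stands upright and fully home in the slot, released.

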